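# Load the polishing-compound tray in order and set the speed dial

## Task

Get the polishing station ready. Lay the compound bars flat in the grey tray, one at a time and from coarse to fine: first black in the one-dot pocket, then white in the two-dot pocket, then red in the three-dot pocket; last of all, turn the speed dial so that its white pointer stands at the red mark. The bars are brittle, so set them down rather than dropping them, and leave the blue bar and everything else on the bench where it is.

Things in the scene. Friction and masses are not known exactly. Their poses are not given: they have to be found in the camera images.
- black_bar: Brittle bar of black (coarse) polishing compound with a cardboard sleeve round its +x end: 110 x 38 x 40 mm (x, y, z), about 0.3 kg, lying flat on the table. Origin at the centre of its underside, x along its length, z up.
- white_bar: Brittle bar of white (medium) polishing compound with a cardboard sleeve round its +x end: 110 x 38 x 40 mm (x, y, z), about 0.3 kg, lying flat on the table. Origin at the centre of its underside, x along its length, z up.
- red_bar: Brittle bar of dark red (fine) polishing compound with a cardboard sleeve round its +x end: 110 x 38 x 40 mm (x, y, z), about 0.3 kg, lying flat on the table. Origin at the centre of its underside, x along its length, z up.
- tray: Fixed low grey tray with three side-by-side pockets, 166 x 240 mm (x, y) and 16 mm high. Origin on the table under the middle pocket's centre; the near rim with the black dots is on its -x side, the one-dot pocket at +y, the three-dot pocket at -y.
- pocket1 (a point): Centre of the floor of the pocket marked with one black dot on the tray's near (-x) rim. The pocket is 124 mm long (tray x), 50 mm wide (tray y) and 8 mm deep below the tray's top, floor 8 mm above the table. Pocket centres are 80 mm apart along tray y, with ridges 30 mm wide and 8 mm high between them. Axes as the tray's; a bar lies lengthwise in it, either end first.
- pocket2 (a point): Centre of the floor of the pocket marked with two black dots on the tray's near (-x) rim. The pocket is 124 mm long (tray x), 50 mm wide (tray y) and 8 mm deep below the tray's top, floor 8 mm above the table. Pocket centres are 80 mm apart along tray y, with ridges 30 mm wide and 8 mm high between them. Axes as the tray's; a bar lies lengthwise in it, either end first.
- pocket3 (a point): Centre of the floor of the pocket marked with three black dots on the tray's near (-x) rim. The pocket is 124 mm long (tray x), 50 mm wide (tray y) and 8 mm deep below the tray's top, floor 8 mm above the table. Pocket centres are 80 mm apart along tray y, with ridges 30 mm wide and 8 mm high between them. Axes as the tray's; a bar lies lengthwise in it, either end first.
- dial (a joint): Angle of the speed dial in rad, 0 to 2.6, growing clockwise seen from above; 0 is the first tick, the pointer meets the middle of the red mark at 1.571. Stays where it is left (light friction).
- dial_grip (a point): Point on the dial's vertical axis at the height to grip, 64 mm above the table. The dial is a black bar knob on the flat top (42 mm high) of a fixed blue control box 100 x 100 mm; the bar is 64 mm long (y of this frame), 16 mm thick (x) and spans 50 to 76 mm above the table, above a round skirt. A white line along one half of its top runs to the pointer end (+y of this frame).
- dial_pointer (a point): The pointer end of the dial's bar, at its top, 32 mm from the axis; turns with the dial.
- dial_mark (a point): Middle of the red index mark on the white dial plate, 40 mm from the dial's axis, fixed to the control box. Black ticks 0.26 rad apart lie on the same scale.
- blue_bar: A spare blue bar of the same size and make, not part of the job: leave it. Origin at the centre of its underside.
- tin: Brass tin, 60 mm across, 42 mm high; bystander.
- bench_block: Steel bench block 75 x 75 x 30 mm; bystander.
- hammer: Hammer 240 mm long, lying; bystander.
Not all that is in view belongs to the job. Leave any pink or turquoise look-alike of the black_bar alone.

How it is judged:
On the way, in this order (a step that is already met when the one before it is completed fails the run):
1. the black bar lies flat in the one-dot pocket, let go (horizontal distance between black_bar and pocket1 below 0.012 m and z of black_bar in the frame of pocket1 between -0.004 and 0.004 m and angle between black_bar's own z axis and vertical below 0.08 rad and contact force between the fingers and black_bar below 0.2 N), for 0.2 s.
2. the white bar lies flat in the two-dot pocket, let go (horizontal distance between white_bar and pocket2 below 0.012 m and z of white_bar in the frame of pocket2 between -0.004 and 0.004 m and angle between white_bar's own z axis and vertical below 0.08 rad and contact force between the fingers and white_bar below 0.2 N), for 0.2 s.
3. the red bar lies flat in the three-dot pocket, let go (horizontal distance between red_bar and pocket3 below 0.012 m and z of red_bar in the frame of pocket3 between -0.004 and 0.004 m and angle between red_bar's own z axis and vertical below 0.08 rad and contact force between the fingers and red_bar below 0.2 N), for 0.2 s.
4. the dial's pointer stands at the red mark (value of joint dial between 1.451 and 1.691 rad), for 0.2 s.
At the end, for the whole second after the job is handed in: Black, white and red bars lie flat (tilt under 0.08 rad) on the floor (within 4 mm) of the one-, two- and three-dot pockets respectively, within 12 mm of the pocket centre, released and at rest (under 0.02 m/s), and the dial stands still within 0.12 rad of the red mark (all of step 1 and all of step 2 and all of step 3 and all of step 4 and linear speed of each of black_bar, white_bar, red_bar below 0.02 m/s and velocity of joint dial between -0.05 and 0.05 rad/s); the robot touches nothing.
It fails at once if the black bar falls freely with its underside more than 35 mm above the table (height (world z) of black_bar above 0.035 m and contact force between black_bar and anything else below 0.001 N).
It fails at once if the white bar falls freely with its underside more than 35 mm above the table (height (world z) of white_bar above 0.035 m and contact force between white_bar and anything else below 0.001 N).
It fails at once if the red bar falls freely with its underside more than 35 mm above the table (height (world z) of red_bar above 0.035 m and contact force between red_bar and anything else below 0.001 N).
It fails at once if the blue bar is moved more than 25 mm (distance of blue_bar from where it was at the start of the episode above 0.025 m).
It fails at once if the tin, bench block or hammer is moved more than 25 mm (distance of any of tin, bench_block, hammer from where it was at the start of the episode above 0.025 m).
It also fails if it takes over 72 s, if anything falls off the work surface, if the arm or the gripper's body presses on something with over 40 N, if the wrist force passes 120 N, or if a joint passes its speed limit or range.

## Robot

A 6-joint arm with a two-finger parallel gripper is mounted at the origin on the work surface. World frame = base frame: x ahead of the robot, y to its left, z up, the work surface at z = 0. Lengths are in m, angles in rad, forces in N, time in s.
With the tool pointing down it reaches from about 0.4 to 0.825 m from the base axis. Payload 7 kg.
Tool frame: the origin (TCP) lies at the centre of the arm's flange, where the gripper is bolted on; the fingertips stand 178 mm ahead of it and the grasp point (between the pads) lies arm.tcp_to_grasp ahead of it (arm.tcp_to_grasp is the distance from the TCP to the grasp point, in m); z points along the fingers, y is the direction in which the jaws open and shut (so a half turn about z gives the same grasp; the last joint's range is limited). The gripper opens to 88 mm and grips with 3 to 60 N. Pads are 19 mm wide; open, the fingers measure 130 mm over their backs; the gripper's body (78 mm by 193 mm) begins 47 mm behind the grasp point.
Start: joints at [1.601, 0.359, 0.012, 0, -1.224, -0.288], TCP at [0.172, 0.653, 0.405] pointing down, gripper open.
Joint ranges: [-3.07, 3.07], [-1.43, 2.12], [-1.02, 1.25], [-3.03, 1.67], [-3.05, -0], [-3.03, 3.03]. Speed limits (rad/s): [2.39, 2.39, 3.01, 3.14, 3.14, 3.14].

## Interface

Orientations are given as [roll, pitch, yaw] about the fixed x, y, z axes, in that order (R = Rz(yaw) Ry(pitch) Rx(roll)).
In Python, from station import arm gives the robot as it stands.
- The arm moves only by the tool move_arm, never from a script. Its argument "deltas" is a list of rows, each a list of 6 numbers: the shift along the world's x, y, z in mm, then the turn, a rotation vector about the world's x, y, z in degrees. In form: [[tx, ty, tz, ax, ay, az], ...]. A call has exactly 5 rows; each row shifts and turns the commanded pose from where the row before left it; what a row does not reach is not made up. A row lasts 1/12 s, in which the tool goes at most 41.7 mm and 7.16 degrees, less where a joint would pass 70% of its speed; a pose out of reach is approached as far as the arm can. A call with a gripper value outside its range is refused whole. "claw" is the closure in counts, from 0 (fully open) to 255 (shut), set as the call begins (left out, the last holds). The fingers move at their own pace and stop on an object; "squeeze" is the grip in N (left out, the last holds). Time passes only in rows, so rows that do not move let the fingers close, or fill a call up. It gives the time, the measured TCP pose, the force and the opening at its end, in the units of the state.
- arm.get_state(): the state, without advancing time (a new reading comes with each control period).
- arm.grab_frame(name): name is "scene" or "top" or "wrist"; returns the picture (480x640x3 uint8, red, green, blue); there is no depth.
- arm.calibration(name): a dict with "intrinsics" (3x3 intrinsics, pixels), "T" (4x4, takes a point from camera to world coordinates); the wrist camera has in their place "mount" (4x4, takes a point from camera to tool coordinates, whose origin is the TCP and whose axes are the flange's). Camera axes: x right, y up, looking along -z (the intrinsics and any distortion apply to the point x, -y, -z); pixel columns grow to the right and rows downward; lengths in m; the calibration is good to about 2 mm. A picture is of the moment at which its call begins: read the wrist's pose just before it. calibration takes no time and is no camera call.
- arm.job_done(): hands the job in, once; it reports no verdict.
Trained networks look in the newest picture that a camera, given by its name, has taken for a name from the list of things; names that differ only in an ending like _2 or _b are one class to them, and where a whole thing is asked for, a point or a joint stands for the part that bears it (a point fixed in the world has none). Each returns a list of dicts, best first, with "score" (0 to 1); they miss things now and then, are a little off and sometimes report something else, mostly with a low value. They report only what shows in the picture. A call takes as long as a camera call. They do not tell look-alikes from the thing itself.
- arm.spot_in(thing, camera): "xy" ([column, row] in pixels, amid what is visible of it).
- arm.masks_of(thing, camera): "pixels" (480x640 bool, what is visible of it) and "xy" ([column, row] in pixels, amid what is visible of it).
- arm.spot_point(thing, camera): "xy" ([column, row] in pixels: a listed point, or the origin of a listed thing).
The state is a dict: "t": time; "q": joint angles; "qd": joint speeds; "joint_efforts": joint torques, N m; "eef_pos": TCP position; "ee_rot": TCP orientation; "force": force on the tool from outside, world axes, zero at the start; "moment": the same for the moment, N m; "width": finger opening in m.
Only numpy, scipy, OpenCV 4.12 (cv2) and the standard library are available. Lean on these libraries where they do the work, as an engineer would, in place of code of your own. Each camera call takes 0.05 s, during which the arm holds its last target. There are 200 camera calls.

## Working session

There is one attempt and no reset: what is moved stays moved. The work goes in short steps, Python scripts to look and compute and a tool call to move; the robot and the scene stay as the last step left them, time stands still between calls to the robot, and variables do not carry over. Pictures are saved under pics/ and viewed, about 8 in all and at most 12, crops included, and the job is handed in when it is done.

Besides the shell and the picture viewer there is one more tool, called after "Call:" as a command line: name --pt "numbers of a row" for each row, then --argument value for the rest. move_arm: Moves the arm, as the interface text tells. Its arguments: {"type":"object","properties":{"deltas":{"type":"array","items":{"type":"array","items":{"type":"number"}}},"claw":{"type":"number"},"squeeze":{"type":"number"}},"required":["deltas"]}

```bash
ls; mkdir -p pics; cat > h.py <<'E'
import numpy as np, cv2
from station import arm
from scipy.spatial.transform import Rotation as R
def ray(cam,px):
    c=arm.calibration(cam);K=np.array(c["intrinsics"])
    if "T" in c: T=np.array(c["T"])
    else:
        s=arm.get_state();W=np.eye(4);W[:3,:3]=R.from_euler('xyz',s["ee_rot"]).as_matrix();W[:3,3]=s["eef_pos"]
        T=W@np.array(c["mount"])
    d=np.linalg.inv(K)@np.array([px[0],px[1],1.]);d=np.array([d[0],-d[1],-d[2]])
    return T[:3,3],T[:3,:3]@d
def at(cam,px,z):
    o,d=ray(cam,px);return o+d*(z-o[2])/d[2]
def save(cam,n):
    f=arm.grab_frame(cam);cv2.imwrite(f"pics/{n}.png",f[:,:,::-1]);return f
E
python3 - <<'E'
from h import *
print(arm.get_state(),arm.tcp_to_grasp)
for c in("scene","top","wrist"):print(c,arm.calibration(c))
save("top","top0");save("scene","sc0")
for t in["black_bar","white_bar","red_bar","blue_bar","tray","dial","tin","bench_block","hammer"]:
    for m in arm.masks_of(t,"top")[:4]:
        ys,xs=np.nonzero(m["pixels"]);r=cv2.minAreaRect(np.c_[xs,ys].astype(np.float32))
        print(t,round(m["score"],2),np.round(m["xy"]),np.round(r[0]),np.round(r[1]),round(r[2]),np.round(at("top",r[0],0.04),3))
for t in["pocket1","pocket2","pocket3","dial_grip","dial_pointer","dial_mark"]:
    for m in arm.spot_point(t,"top")[:3]:print(t,round(m["score"],2),np.round(m["xy"],1),np.round(at("top",m["xy"],dict(p=.008,d=.064)[t[0]]),3))
E
```

```text
pics
{'t': 0.0, 'q': array([ 1.60107396e+00,  3.59364600e-01,  1.10362606e-02, -3.74035726e-04,
       -1.22409035e+00, -2.88141439e-01]), 'qd': array([-0.00141793, -0.0008103 , -0.0012669 ,  0.00073177, -0.00116607,
       -0.00134714]), 'joint_efforts': array([ 1.19692344e-03, -5.82726717e+01,  2.93046874e+01,  6.99694365e+00,
        6.94389077e-03, -1.56068609e-04]), 'eef_pos': array([0.17205575, 0.65248755, 0.40372271]), 'ee_rot': array([ 3.13993725e+00, -1.23953999e-04, -2.57991087e-01]), 'force': array([-0.31818245,  0.06229164,  0.08587435]), 'moment': array([ 0.04955628, -0.00430683,  0.03470712]), 'width': 0.08802536938791014} 0.1593
scene {'intrinsics': array([[509.77260775,   0.        , 316.25661584],
       [  0.        , 509.77260775, 252.50300057],
       [  0.        ,   0.        ,   1.        ]]), 'T': array([[ 0.78913478, -0.34547205,  0.50785368,  1.12631685],
       [ 0.6139339 ,  0.46888362, -0.63500655, -0.76906792],
       [-0.01874726,  0.81289434,  0.58210938,  0.74912063],
       [ 0.        ,  0.        ,  0.        ,  1.        ]])}
top {'intrinsics': ar
[... 2037 characters left out ...]
] [0.558 0.183 0.008]
pocket1 0.73 [174.4 233.9] [0.537 0.362 0.008]
pocket1 0.65 [210.8 230.4] [0.548 0.267 0.008]
pocket2 0.9 [242.4 227.2] [0.558 0.183 0.008]
pocket2 0.73 [174.4 233.9] [0.537 0.362 0.008]
pocket2 0.65 [210.8 230.4] [0.548 0.267 0.008]
pocket3 0.9 [242.4 227.2] [0.558 0.183 0.008]
pocket3 0.73 [174.4 233.9] [0.537 0.362 0.008]
pocket3 0.65 [210.8 230.4] [0.548 0.267 0.008]
dial_grip 0.56 [307.5 219.6] [0.573 0.008 0.064]
dial_grip 0.44 [372.9 272.6] [ 0.442 -0.158  0.064]
dial_pointer 0.64 [297.3 210.1] [0.597 0.035 0.064]
dial_pointer 0.51 [248.5 147.6] [0.757 0.164 0.064]
dial_pointer 0.22 [304.1 292.3] [0.39  0.013 0.064]
dial_mark 0.7 [304.  206.7] [0.606 0.018 0.064]
```

```bash
python3 - <<'E'
import cv2
a=cv2.imread("pics/top0.png");cv2.imwrite("pics/top0c.png",cv2.resize(a[120:380,130:530],(800,520),interpolation=cv2.INTER_CUBIC))
E
```

```text
(no output)
```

View pics/top0c.png

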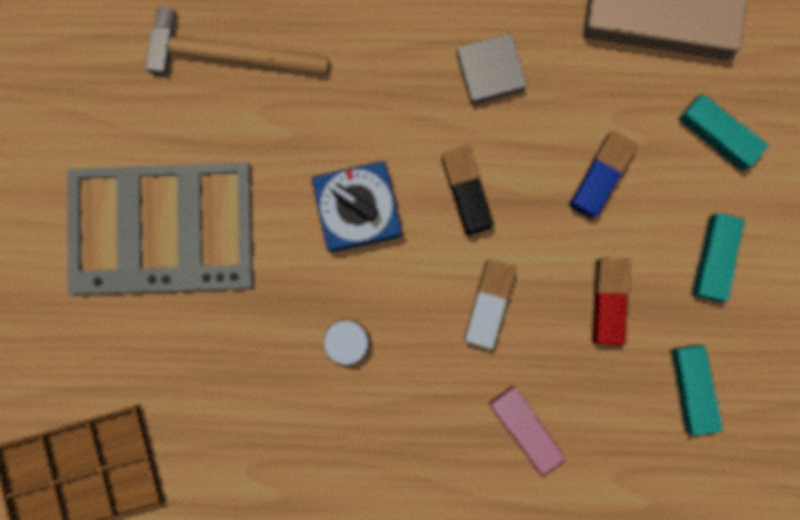

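View pics/sc0.png

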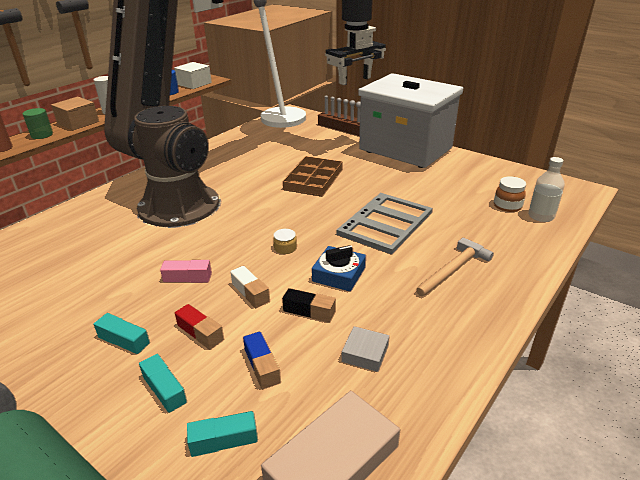

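The top view shows black at (364,215), white at (373,272), red at (435,270), blue at (432,206) and the dial at (308,222). The tray's one-dot pocket is its left one, at (179,234). The scene view shows a grey lidded box near the gripper, so I'll check its extent before moving.

```bash
python3 - <<'E'
from h import *
for p in[(362,140),(425,165),(457,132)]:print(np.round(at("scene",p,0),3))
g=at("scene",(425,165),0)
c=arm.calibration("scene");K=np.array(c["intrinsics"]);T=np.linalg.inv(np.array(c["T"]))
for z in(.1,.15,.2,.25):
    q=T@np.r_[g[:2],z,1];u=K@[q[0],-q[1],-q[2]];print(z,u[:2]/u[2])
print("pointer/mark/grip from top at heights", *[np.round(at("top",p,z),3) for p,z in(((307.5,219.6),.064),((297.3,210.1),.076),((304,206.7),.05))])
E
```

```text
[0.175 0.701 0.   ]
[0.457 0.651 0.   ]
[0.422 0.966 0.   ]
0.1 [428.31900495 136.26315335]
0.15 [430.0696311  121.10575642]
0.2 [431.88553697 105.38314999]
0.25 [433.77044328  89.06311898]
pointer/mark/grip from top at heights [0.573 0.008 0.064] [0.595 0.034 0.076] [0.609 0.019 0.05 ]
```

Call:
move_arm --pt "20 -35 10 0 0 0" --pt "20 -35 10 0 0 0" --pt "20 -35 10 0 0 0" --pt "20 -35 10 0 0 0" --pt "20 -35 10 0 0 0"

```text
t: 1.27
eef_pos: [0.2726, 0.4759, 0.4552]
ee_rot: [-3.141, -0.0, -0.257]
force: [1.9, -0.5, 0.7]
width: 0.0874
```

Call:
move_arm --pt "28 -30 -5 0 0 4" --pt "28 -30 -5 0 0 4" --pt "28 -30 -5 0 0 4" --pt "28 -30 -5 0 0 4" --pt "28 -30 -5 0 0 4"

```text
t: 1.68
eef_pos: [0.4129, 0.3259, 0.43]
ee_rot: [-3.141, -0.001, 0.095]
force: [0.5, 1.1, -0.8]
width: 0.0876
```

Call:
move_arm --pt "20 -22 0 0 0 0" --pt "20 -22 0 0 0 0" --pt "20 -21 0 0 0 0" --pt "0 0 0 0 0 0" --pt "0 0 0 0 0 0"

```text
t: 2.1
eef_pos: [0.4729, 0.2615, 0.4296]
ee_rot: [3.142, 0.0, 0.088]
force: [-0.6, 0.2, -1.1]
width: 0.0878
```

```bash
python3 - <<'E'
from h import *
s=arm.get_state();print(s["t"],s["eef_pos"],s["ee_rot"],s["q"],s["qd"].round(3))
save("wrist","w1")
for t,z in[("pocket1",.008),("tray",0),("dial_grip",.064),("dial_pointer",.076),("dial_mark",.044)]:
    for m in arm.spot_point(t,"wrist")[:4]:print(t,round(m["score"],2),np.round(m["xy"],1),np.round(at("wrist",m["xy"],z),4))
for m in arm.masks_of("tray","wrist")[:2]:
    ys,xs=np.nonzero(m["pixels"]);P=np.array([at("wrist",p,.016)[:2] for p in np.c_[xs,ys][::7]])
    r=cv2.minAreaRect((P*1000).astype(np.float32));print(m["score"],r)
E
```

```text
2.1 [0.47292316 0.26146518 0.42959967] [3.14151300e+00 8.97218047e-05 8.83300050e-02] [ 8.67880310e-01  1.20887934e-01 -2.46389647e-01 -6.87666740e-06
 -1.20363855e+00  7.91248494e-01] [ 0.039 -0.006 -0.004 -0.005  0.    -0.015]
pocket1 0.92 [316.  142.1] [0.5465 0.2715 0.008 ]
pocket1 0.83 [384.8 142.3] [0.5533 0.1938 0.008 ]
pocket1 0.65 [245.1 134.6] [0.5475 0.3518 0.008 ]
tray 0.8 [311.5 142.2] [0.5458 0.2771 0.    ]
tray 0.4 [570.8 120.3] [ 0.5964 -0.0145  0.    ]
dial_grip 0.79 [583.  139.9] [0.5719 0.0131 0.064 ]
dial_pointer 0.71 [569.1 120. ] [0.5871 0.0403 0.076 ]
dial_mark 0.83 [569.8  96.9] [0.6125 0.024  0.044 ]Traceback (most recent call last):
  File "<stdin>", line 7, in <module>
  File "h.py", line 13, in at
    o,d=ray(cam,px);return o+d*(z-o[2])/d[2]
        ~~~^^^^^^^^
  File "h.py", line 8, in ray
    s=arm.get_state();W=np.eye(4);W[:3,:3]=R.from_euler('xyz',s["ee_rot"]).as_matrix();W[:3,3]=s["eef_pos"]
ValueError: time passes only in moves, steps and waits
```

View pics/w1.png

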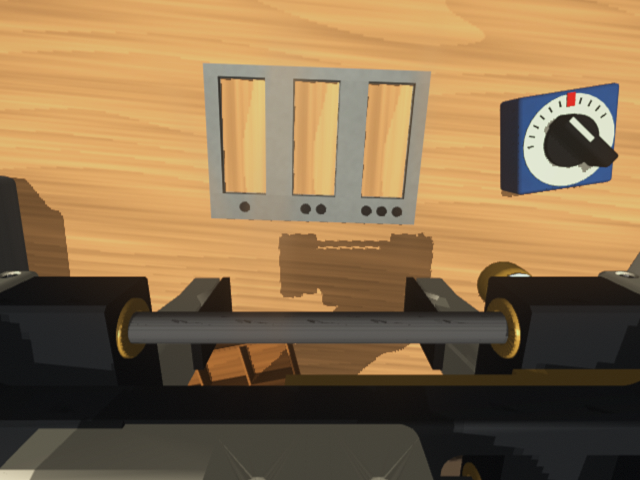

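The wrist picture shows the whole tray, with corners near (204,64), (430,71), (413,224) and (212,217). The one-dot pocket is on the left (243,137) and the three-dot pocket on the right (386,140). The dial is at (571,137) with its red mark at (571,99) and its pointer to the upper left. I'll fit the tray from its corners.

```bash
sed -i 's/^import numpy.*/&\nimport functools/; s/s=arm.get_state();W/s=st();W/' h.py; cat >> h.py <<'E'
@functools.lru_cache
def st(): return arm.get_state()
E
python3 - <<'E'
from h import *
im=cv2.imread("pics/w1.png");hsv=cv2.cvtColor(im,cv2.COLOR_BGR2HSV)
m=((hsv[...,1]<45)&(hsv[...,2]>90)).astype(np.uint8);m[:,480:]=0;m[250:]=0;m[:,:190]=0
n,l,s,c=cv2.connectedComponentsWithStats(m);k=1+s[1:,4].argmax();ys,xs=np.nonzero(l==k)
P=np.array([at("wrist",p,.016)[:2] for p in np.c_[xs,ys]])*1000
print(cv2.minAreaRect(P.astype(np.float32)))
cs,h=cv2.findContours((l==k).astype(np.uint8),cv2.RETR_CCOMP,cv2.CHAIN_APPROX_NONE)
for q,hh in zip(cs,h[0]):
    if hh[3]>=0 and len(q)>100:
        print(cv2.minAreaRect(np.array([at("wrist",p[0],.016)[:2]*1000 for p in q]).astype(np.float32)))
E
```

```text
Traceback (most recent call last):
  File "h.py", line 14, in at
    o,d=ray(cam,px);return o+d*(z-o[2])/d[2]
        ~~~^^^^^^^^
  File "h.py", line 6, in ray
    c=arm.calibration(cam);K=np.array(c["intrinsics"])
ValueError: time passes only in moves, steps and waits
```

```bash
sed -i 's/c=arm.calibration(cam)/c=cal(cam)/' h.py; cat >> h.py <<'E'
@functools.lru_cache
def cal(c): return arm.calibration(c)
E
python3 - <<'E'
from h import *
im=cv2.imread("pics/w1.png");hsv=cv2.cvtColor(im,cv2.COLOR_BGR2HSV)
m=((hsv[...,1]<45)&(hsv[...,2]>90)).astype(np.uint8);m[:,480:]=0;m[250:]=0;m[:,:190]=0
n,l,s,c=cv2.connectedComponentsWithStats(m);k=1+s[1:,4].argmax();ys,xs=np.nonzero(l==k)
P=np.array([at("wrist",p,.016)[:2] for p in np.c_[xs,ys]])*1000
print(st()["t"],cv2.minAreaRect(P.astype(np.float32)))
cs,h=cv2.findContours((l==k).astype(np.uint8),cv2.RETR_CCOMP,cv2.CHAIN_APPROX_NONE)
for q,hh in zip(cs,h[0]):
    if hh[3]>=0 and len(q)>100:
        print(cv2.minAreaRect(np.array([at("wrist",p[0],.016)[:2]*1000 for p in q]).astype(np.float32)))
E
```

```text
2.45 ((539.1775512695312, 273.441162109375), (164.90170288085938, 239.2024383544922), 3.350529670715332)
((552.9971923828125, 194.0931396484375), (125.21807861328125, 52.89133834838867), 3.3686647415161133)
((548.77294921875, 274.1753845214844), (125.83322143554688, 52.08133316040039), 3.4878902435302734)
((542.6640625, 353.19586181640625), (127.0715103149414, 53.31828689575195), 3.19234299659729)
```

Call:
move_arm --pt "4 -40 -10 0 0 2" --pt "4 -40 -10 0 0 2" --pt "4 -40 -10 0 0 2" --pt "4 -40 -10 0 0 2" --pt "4 -40 -10 0 0 3"

```text
t: 2.87
eef_pos: [0.4916, 0.0616, 0.3796]
ee_rot: [-3.141, -0.001, 0.287]
force: [0.9, 0.1, -0.3]
width: 0.0876
```

Call:
move_arm --pt "4 -40 -10 0 0 0" --pt "4 -40 -10 0 0 0" --pt "4 -40 -10 0 0 0" --pt "4 -40 -10 0 0 0" --pt "4 -40 -10 0 0 0"

```text
t: 3.28
eef_pos: [0.5121, -0.1387, 0.3296]
ee_rot: [3.141, -0.001, 0.285]
force: [1.8, -0.3, 0.7]
width: 0.0877
```

Call:
move_arm --pt "0 -18 0 0 0 0" --pt "0 0 0 0 0 0" --pt "0 0 0 0 0 0" --pt "0 0 0 0 0 0" --pt "0 0 0 0 0 0"

```text
t: 3.7
eef_pos: [0.5123, -0.1543, 0.33]
ee_rot: [3.141, -0.001, 0.285]
force: [0.0, 0.3, -0.5]
width: 0.0875
```

```bash
cat >> h.py <<'E'
def bars(names):
    s=st();print(s["t"],s["eef_pos"].round(4),s["ee_rot"].round(4))
    for t in names:
        for m in arm.masks_of(t,"wrist")[:2]:
            ys,xs=np.nonzero(m["pixels"]);P=np.array([at("wrist",p,.04)[:2] for p in np.c_[xs,ys]])*1000
            print(t,round(m["score"],2),np.round(m["xy"]),xs.min(),xs.max(),ys.min(),ys.max(),[np.round(v,1) for v in cv2.minAreaRect(P.astype(np.float32))])
        for m in arm.spot_point(t,"wrist")[:2]:print("  pt",round(m["score"],2),np.round(m["xy"],1),np.round(at("wrist",m["xy"],0),4))
E
python3 - <<'E'
from h import *
st();save("wrist","w2");bars(["black_bar"])
E
```

```text
3.7 [ 0.5123 -0.1543  0.33  ] [ 3.1415e+00 -6.0000e-04  2.8480e-01]
black_bar 0.74 [321. 119.] 294 348 46 199 [array([ 595.8, -133.9]), array([109.1,  38.5]), np.float64(18.1)]
  pt 0.69 [326.3 133.3] [ 0.5935 -0.1384  0.    ]
```

View pics/w2.png

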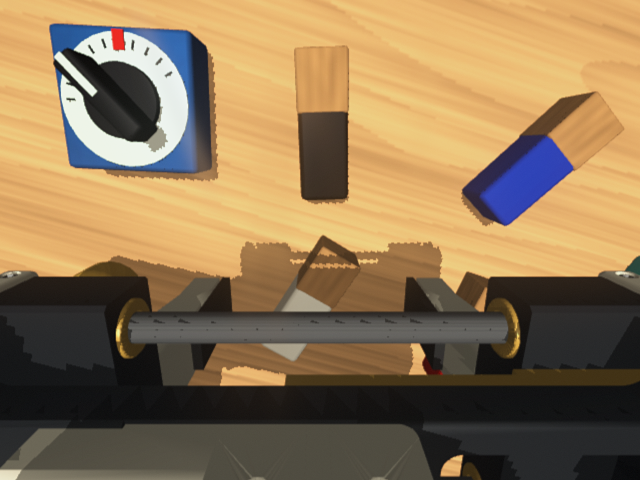

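The picture shows the black bar at (321,119), upright in view. Its measured size of 109 x 38.5 mm matches, with blue at the right and the dial at the left. Going down onto it.

Call:
move_arm --pt "16 4 -15 0 0 1.5" --pt "16 4 -15 0 0 0" --pt "16 4 -15 0 0 0" --pt "16 4 -15 0 0 0" --pt "16 4 -15 0 0 0"

```text
t: 4.27
eef_pos: [0.593, -0.1343, 0.2543]
ee_rot: [3.141, -0.001, 0.311]
force: [-0.7, 0.4, 0.0]
width: 0.0876
```

Call:
move_arm --pt "0 0 -16 0 0 0" --pt "0 0 -16 0 0 0" --pt "0 0 -16 0 0 0" --pt "0 0 -8 0 0 0" --pt "0 0 -8 0 0 0"

```text
t: 4.68
eef_pos: [0.5921, -0.1348, 0.19]
ee_rot: [-3.142, 0.001, 0.31]
force: [0.1, -0.2, -0.0]
width: 0.0876
```

Call:
move_arm --pt "0 0 0 0 0 0" --pt "0 0 0 0 0 0" --pt "0 0 0 0 0 0" --pt "0 0 0 0 0 0" --pt "0 0 0 0 0 0" --claw 255 --squeeze 25

```text
t: 5.1
eef_pos: [0.5924, -0.1354, 0.1916]
ee_rot: [3.141, -0.001, 0.309]
force: [0.2, 0.2, -0.4]
width: 0.0598
```

Call:
move_arm --pt "0 0 0 0 0 0" --pt "0 0 0 0 0 0" --pt "0 0 0 0 0 0" --pt "0 0 0 0 0 0" --pt "0 0 0 0 0 0"

```text
t: 5.52
eef_pos: [0.5921, -0.1353, 0.1908]
ee_rot: [3.142, -0.0, 0.309]
force: [-0.1, -0.1, 2.5]
width: 0.0378
```

Call:
move_arm --pt "0 0 10 0 0 0" --pt "0 0 20 0 0 0" --pt "0 0 25 0 0 0" --pt "0 0 25 0 0 0" --pt "0 10 20 0 0 0"

```text
t: 5.93
eef_pos: [0.592, -0.1262, 0.2927]
ee_rot: [3.141, -0.0, 0.308]
force: [0.1, -0.3, -3.0]
width: 0.0376
```

Call:
move_arm --pt "-4 30 0 0 0 -1.4" --pt "-4 40 0 0 0 -1.4" --pt "-4 40 0 0 0 -1.4" --pt "-4 40 0 0 0 -1.4" --pt "-4 40 0 0 0 -1.4"

```text
t: 6.35
eef_pos: [0.5713, 0.0662, 0.2912]
ee_rot: [-3.141, 0.0, 0.185]
force: [-0.1, -0.1, -2.5]
width: 0.0379
```

Call:
move_arm --pt "-4 40 0 0 0 -1.4" --pt "-4 40 0 0 0 -1.5" --pt "-4 40 0 0 0 -1.5" --pt "-4 40 0 0 0 -1.5" --pt "-4 40 0 0 0 -1.4"

```text
t: 6.77
eef_pos: [0.5512, 0.2665, 0.2911]
ee_rot: [-3.142, 0.0, 0.059]
force: [1.2, -0.4, -2.4]
width: 0.0378
```

Call:
move_arm --pt "-4 35 0 0 0 0" --pt "-4 30 0 0 0 0" --pt "-5 23 0 0 0 0" --pt "0 0 0 0 0 0" --pt "0 0 0 0 0 0"

```text
t: 7.18
eef_pos: [0.5384, 0.3538, 0.2905]
ee_rot: [3.141, 0.001, 0.062]
force: [-0.4, -0.6, -1.9]
width: 0.0379
```

```bash
python3 - <<'E'
from h import *
s=st();print(s["t"],s["eef_pos"].round(4),s["ee_rot"].round(4),s["width"],s["force"])
save("wrist","w3")
E
```

```text
7.1833 [0.5384 0.3538 0.2905] [3.1411e+00 8.0000e-04 6.1900e-02] 0.03788601694960743 [-0.36723367 -0.61480777 -1.85334149]
```

View pics/w3.png

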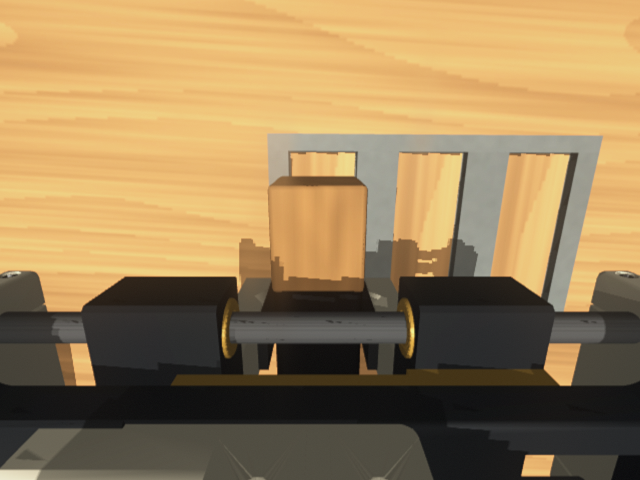

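The picture shows the held bar, with its sleeve at (318,235), over the left pocket. The pocket's far edge runs from (290,152) to (357,152). I'll check the lateral alignment numerically.

```bash
python3 - <<'E'
from h import *
im=cv2.imread("pics/w3.png");hsv=cv2.cvtColor(im,cv2.COLOR_BGR2HSV)
for r in(145,160,168,174):print(r,"".join('.' if v<60 else '#' for v in hsv[r,260:600:2,1]))
a=np.array([0.0619]);ax=np.array([np.cos(.059),np.sin(.059)]);ay=np.array([-ax[1],ax[0]])
for p in[(269,135),(601,137),(290,152),(357,152),(398,153),(467,153),(508,153),(577,154)]:
    w=at("wrist",p,.016)[:2];d=w-np.array([.5485,.274]);print(p,w.round(4),"tray xy",(d@ax*1000).round(1),(d@ay*1000).round(1))
E
```

```text
145 ####......................................................................................................................................................................
160 #####.........##################################.....................################################.......................###############################.##...........#
168 #####..........#################################.....................################################.#.....................##############################.##...........##
174 #####..........#################################.....................###############################.......................################################.#..........###
(269, 135) [0.6157 0.3922] tray xy 74.1 114.0
(601, 137) [0.6286 0.1549] tray xy 73.0 -123.6
(290, 152) [0.6049 0.3767] tray xy 62.3 99.2
(357, 152) [0.6078 0.3283] tray xy 62.4 50.7
(398, 153) [0.6089 0.2986] tray xy 61.7 21.0
(467, 153) [0.6119 0.2487] tray xy 61.8 -29.0
(508, 153) [0.6136 0.219 ] tray xy 61.8 -58.8
(577, 154) [0.6159 0.1689] tray xy 61.1 -108.9
```

Call:
move_arm --pt "0 -4 -15 0 0 0" --pt "0 0 -15 0 0 0" --pt "0 0 -10 0 0 0" --pt "0 0 0 0 0 0" --pt "0 0 0 0 0 0"

```text
t: 7.65
eef_pos: [0.5393, 0.3478, 0.2504]
ee_rot: [3.14, 0.001, 0.059]
force: [0.1, -0.5, -2.3]
width: 0.038
```

```bash
python3 - <<'E'
from h import *
s=st();print(s["t"],s["eef_pos"].round(4),s["ee_rot"].round(4),s["qd"].round(3))
f=save("wrist","w4");hsv=cv2.cvtColor(f,cv2.COLOR_RGB2HSV)
for r in(140,150,160,170):print(r,240,"".join('.' if v<60 else '#' for v in hsv[r,240:640:2,1]))
ax=np.array([np.cos(.059),np.sin(.059)]);ay=np.array([-ax[1],ax[0]])
for r in(150,160):
    b=(hsv[r,:,1]>60).astype(int);e=np.nonzero(np.diff(b))[0]
    for c in e:
        w=at("wrist",(c+.5,r),.016)[:2];d=w-np.array([.5485,.274]);print(r,c,"tray xy",(d@ax*1000).round(1),(d@ay*1000).round(1))
E
```

```text
7.65 [0.5393 0.3478 0.2504] [3.1405e+00 8.0000e-04 5.9000e-02] [ 0.003 -0.016  0.023  0.008 -0.003 -0.002]
140 240 ####....................................................................................................................................................................................................
150 240 ####....................................................................................................................................................................................................
160 240 ####............########################################.........................######################################............................###################################..###.............
170 240 #####...........########################################.........................#####################################............................###################################.................##
150 247 tray xy 65.0 116.8
160 247 tray xy 59.1 117.1
160 271 tray xy 59.1 102.4
160 351 tray xy 59.0 53.2
160 401 tray xy 59.0 22.5
160 476 tray xy 59.0 -23.6
160 532 tray xy 58.9 -58.0
160 603 tray xy 58.9 -101.6
160 606 tray xy 58.9 -103.5
160 612 tray xy 58.9 -107.2
160 638 tray xy 58.9 -123.1
```

View pics/w4.png

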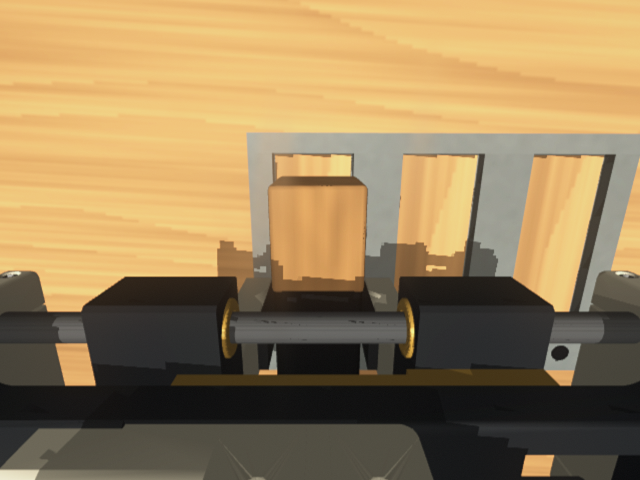

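The bar is at col 318 and the pocket's far edge is centred at col 312, so it needs about +3 mm in y. Then I'll lower it.

Call:
move_arm --pt "0 3 -12 0 0 0" --pt "0 0 -12 0 0 0" --pt "0 0 -12 0 0 0" --pt "0 0 -8 0 0 0" --pt "0 0 -2 0 0 0"

```text
t: 8.12
eef_pos: [0.5384, 0.3511, 0.202]
ee_rot: [3.139, 0.003, 0.06]
force: [0.8, -0.4, -2.5]
width: 0.0379
```

Call:
move_arm --pt "0 0 -1 0 0 0" --pt "0 0 -1 0 0 0" --pt "0 0 -1 0 0 0" --pt "0 0 0 0 0 0" --pt "0 0 0 0 0 0"

```text
t: 8.53
eef_pos: [0.5392, 0.3518, 0.2021]
ee_rot: [-3.141, -0.001, 0.06]
force: [-0.7, 0.2, -2.9]
width: 0.0379
```

Call:
move_arm --pt "0 0 -1 0 0 0" --pt "0 0 -1 0 0 0" --pt "0 0 -0.5 0 0 0" --pt "0 0 0 0 0 0" --pt "0 0 0 0 0 0"

```text
t: 8.95
eef_pos: [0.5391, 0.3517, 0.1992]
ee_rot: [3.142, 0.0, 0.06]
force: [0.2, -0.0, -1.7]
width: 0.0378
```

Partly supported now. One more small step, then release to about 56 mm.

Call:
move_arm --pt "0 0 -0.5 0 0 0" --pt "0 0 -0.5 0 0 0" --pt "0 0 0 0 0 0" --pt "0 0 0 0 0 0" --pt "0 0 0 0 0 0"

```text
t: 9.37
eef_pos: [0.5391, 0.3517, 0.1989]
ee_rot: [-3.141, -0.0, 0.06]
force: [-3.2, -1.5, 5.9]
width: 0.0379
```

Call:
move_arm --pt "0 0 0 0 0 0" --pt "0 0 0 0 0 0" --pt "0 0 0 0 0 0" --pt "0 0 0 0 0 0" --pt "0 0 0 0 0 0" --claw 90

```text
t: 9.78
eef_pos: [0.5391, 0.3517, 0.198]
ee_rot: [3.142, 0.0, 0.06]
force: [0.6, 0.9, 0.5]
width: 0.056
```

```bash
python3 - <<'E'
from h import *
s=st();print(s["t"],s["eef_pos"].round(4),s["ee_rot"].round(4),s["force"],s["width"])
save("wrist","w5");save("scene","sc5");bars([])
for c in("top","scene"):
    f=arm.grab_frame(c)
    for t in["black_bar"]:
        for m in arm.spot_point(t,c)[:4]:print(c,round(m["score"],2),np.round(m["xy"]),np.round(at(c,m["xy"],.008),3))
im=cv2.imread("pics/sc5.png");cv2.imwrite("pics/sc5c.png",cv2.resize(im[150:290,290:490],(800,560),interpolation=cv2.INTER_CUBIC))
E
```

```text
9.7833 [0.5391 0.3517 0.198 ] [3.1416 0.     0.0598] [0.56749907 0.91689158 0.54756158] 0.056039214962770235
9.7833 [0.5391 0.3517 0.198 ] [3.1416 0.     0.0598]
top 0.93 [484. 251.] [ 0.506 -0.454  0.008]
top 0.92 [487. 187.] [ 0.677 -0.464  0.008]
top 0.82 [394. 333.] [ 0.29  -0.22   0.008]
top 0.74 [475. 314.] [ 0.342 -0.428  0.008]
scene 0.94 [402. 207.] [0.538 0.359 0.008]
scene 0.82 [224. 443.] [ 0.688 -0.475  0.008]
scene 0.7 [162. 389.] [ 0.516 -0.467  0.008]
scene 0.68 [185. 277.] [ 0.291 -0.224  0.008]
```

View pics/sc5c.png

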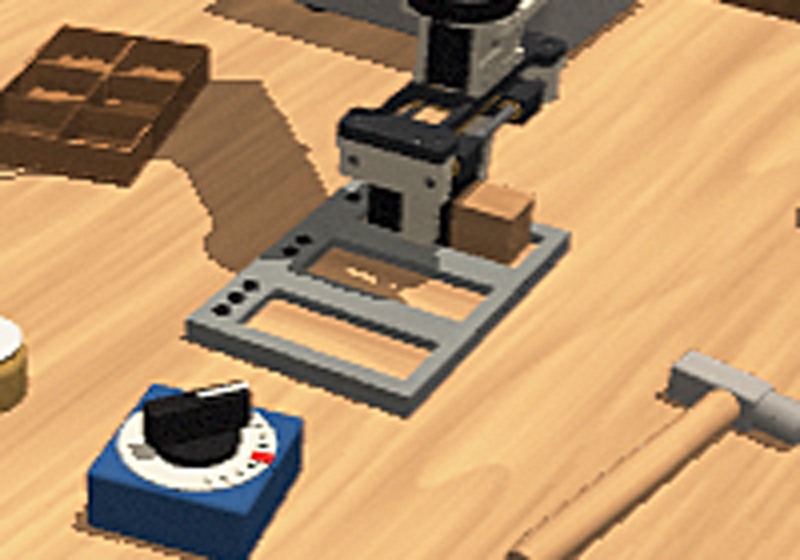

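The scene crop shows the black bar lying in the one-dot pocket with the fingers open, and the force reads near zero. Next is the white bar.

Call:
move_arm --pt "0 0 20 0 0 0" --pt "0 0 20 0 0 0" --pt "0 0 20 0 0 0" --pt "-4 -10 30 0 0 0" --pt "-4 -30 30 0 0 0"

```text
t: 10.5
eef_pos: [0.5313, 0.3142, 0.3179]
ee_rot: [3.141, 0.0, 0.062]
force: [1.2, 0.2, 0.3]
width: 0.0564
```

Call:
move_arm --pt "-11 -38 1 0 0 -2" --pt "-11 -38 1 0 0 -2" --pt "-11 -38 1 0 0 -2" --pt "-11 -38 1 0 0 -2" --pt "-11 -38 1 0 0 -2" --claw 0

```text
t: 10.92
eef_pos: [0.4752, 0.1206, 0.3227]
ee_rot: [-3.141, -0.0, -0.116]
force: [0.8, 0.7, -0.1]
width: 0.0839
```

Call:
move_arm --pt "-11 -38 1 0 0 -2" --pt "-11 -38 1 0 0 -2" --pt "-11 -38 1 0 0 -2" --pt "-11 -38 1 0 0 -2" --pt "-11 -38 1 0 0 -1"

```text
t: 11.33
eef_pos: [0.4201, -0.0692, 0.3279]
ee_rot: [-3.141, -0.001, -0.273]
force: [1.7, -0.7, 1.0]
width: 0.0876
```

Call:
move_arm --pt "-9 -30 0 0 0 0" --pt "-9 -30 0 0 0 0" --pt "-9 -22 0 0 0 0" --pt "0 0 0 0 0 0" --pt "0 0 0 0 0 0"

```text
t: 11.75
eef_pos: [0.3936, -0.1507, 0.3277]
ee_rot: [-3.141, -0.0, -0.275]
force: [-0.4, 0.1, -0.4]
width: 0.0877
```

```bash
python3 - <<'E'
from h import *
st();save("wrist","w6");bars(["white_bar","red_bar"])
E
```

```text
11.75 [ 0.3936 -0.1507  0.3277] [-3.1414e+00 -5.0000e-04 -2.7460e-01]
white_bar 0.57 [313. 159.] 289 341 90 234 [array([ 449.1, -164. ]), array([ 38.4, 108.3]), np.float64(74.2)]
  pt 0.83 [316.  167.9] [ 0.445  -0.1634  0.    ]
red_bar 0.81 [506.  91.] 464 545 11 177 [array([ 455. , -312.5]), array([ 54.5, 109.5]), np.float64(87.0)]
  pt 0.78 [492.  105.8] [ 0.4541 -0.3206  0.    ]
```

View pics/w6.png

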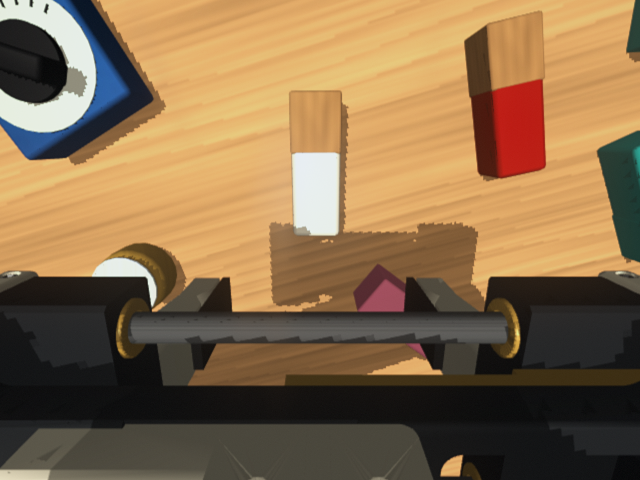

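The picture shows white at (315,162), upright in view, with red at (508,95). White measures 108 x 38 mm. Grasping it and carrying it to the tray.

Call:
move_arm --pt "10 -2 -15 0 0 0" --pt "10 -2 -15 0 0 0" --pt "10 -2 -15 0 0 0" --pt "11 -3 -15 0 0 0" --pt "10 -3 -15 0 0 0"

```text
t: 12.42
eef_pos: [0.4462, -0.161, 0.2518]
ee_rot: [-3.142, -0.0, -0.27]
force: [0.9, 0.0, 0.4]
width: 0.0881
```

Call:
move_arm --pt "0 0 -16 0 0 0" --pt "0 0 -16 0 0 0" --pt "0 0 -16 0 0 0" --pt "0 0 -8 0 0 0" --pt "0 0 -6 0 0 0"

```text
t: 12.83
eef_pos: [0.4453, -0.1611, 0.1895]
ee_rot: [3.141, 0.002, -0.271]
force: [0.8, 0.7, 0.7]
width: 0.0878
```

Call:
move_arm --pt "0 0 0 0 0 0" --pt "0 0 0 0 0 0" --pt "0 0 0 0 0 0" --pt "0 0 0 0 0 0" --pt "0 0 0 0 0 0" --claw 255

```text
t: 13.25
eef_pos: [0.4454, -0.1616, 0.1912]
ee_rot: [-3.141, -0.001, -0.272]
force: [0.9, -1.7, -0.0]
width: 0.0598
```

Call:
move_arm --pt "0 0 0 0 0 0" --pt "0 0 0 0 0 0" --pt "0 0 0 0 0 0" --pt "0 0 0 0 0 0" --pt "0 0 0 0 0 0"

```text
t: 13.67
eef_pos: [0.4452, -0.1618, 0.1907]
ee_rot: [3.141, -0.0, -0.272]
force: [-0.8, -0.4, 4.4]
width: 0.0374
```

Call:
move_arm --pt "0 0 10 0 0 0" --pt "0 0 20 0 0 0" --pt "0 0 25 0 0 0" --pt "0 0 25 0 0 0" --pt "2 10 10 0 0 0"

```text
t: 14.08
eef_pos: [0.4475, -0.1522, 0.283]
ee_rot: [-3.141, -0.003, -0.272]
force: [0.8, -0.1, -2.3]
width: 0.0377
```

Call:
move_arm --pt "9 36 0 0 0 2" --pt "9 38 0 0 0 2" --pt "9 38 0 0 0 2" --pt "9 38 0 0 0 2" --pt "9 38 0 0 0 2"

```text
t: 14.5
eef_pos: [0.4919, 0.0381, 0.2803]
ee_rot: [-3.141, 0.0, -0.096]
force: [1.6, 0.1, -2.7]
width: 0.0377
```

Call:
move_arm --pt "9 38 0 0 0 2" --pt "9 38 0 0 0 2" --pt "9 38 0 0 0 2" --pt "9 38 0 0 0 2" --pt "9 38 0 0 0 1"

```text
t: 14.92
eef_pos: [0.5369, 0.2283, 0.2799]
ee_rot: [3.141, 0.001, 0.062]
force: [1.0, 0.5, -1.6]
width: 0.0378
```

Call:
move_arm --pt "5 30 -15 0 0 0" --pt "2 16 -15 0 0 0" --pt "0 0 0 0 0 0" --pt "0 0 0 0 0 0" --pt "0 0 0 0 0 0"

```text
t: 15.33
eef_pos: [0.5439, 0.272, 0.25]
ee_rot: [3.141, 0.001, 0.06]
force: [-0.1, 0.7, -2.5]
width: 0.0377
```

```bash
cat > chk.py <<'E'
from h import *
import sys
n,r0=sys.argv[1],[int(v) for v in sys.argv[2:]]
s=st();print(s["t"],s["eef_pos"].round(4),s["ee_rot"].round(4),s["qd"].round(3),s["width"],s["force"].round(1))
f=save("wrist",n);hsv=cv2.cvtColor(f,cv2.COLOR_RGB2HSV)
ax=np.array([np.cos(.059),np.sin(.059)]);ay=np.array([-ax[1],ax[0]])
for r in r0:
    b=(hsv[r,:,1]>60).astype(int);e=np.nonzero(np.diff(b))[0]
    for c in e:
        d=at("wrist",(c+.5,r),.016)[:2]-np.array([.5485,.2725]);print(r,c,"tray xy",(d@ax*1000).round(1),(d@ay*1000).round(1))
d=s["eef_pos"][:2]-np.array([.5485,.2725]);print("tcp tray xy",d@ax,d@ay)
E
python3 chk.py w7 155 164 172
```

```text
15.3333 [0.5439 0.272  0.25  ] [3.1406e+00 1.3000e-03 6.0000e-02] [-0.014 -0.022  0.002  0.002  0.001 -0.001] 0.03771035930683439 [-0.1  0.7 -2.5]
155 122 tray xy 62.1 118.7
155 148 tray xy 62.1 102.8
155 152 tray xy 62.1 100.4
155 153 tray xy 62.1 99.8
155 229 tray xy 62.1 53.4
155 278 tray xy 62.1 23.5
155 357 tray xy 62.1 -24.7
155 409 tray xy 62.1 -56.4
155 484 tray xy 62.1 -102.2
155 486 tray xy 62.1 -103.5
155 487 tray xy 62.1 -104.1
155 489 tray xy 62.1 -105.3
155 490 tray xy 62.1 -105.9
155 516 tray xy 62.1 -121.8
164 124 tray xy 56.7 118.3
164 149 tray xy 56.7 103.0
164 153 tray xy 56.7 100.5
164 155 tray xy 56.7 99.3
164 230 tray xy 56.7 53.2
164 278 tray xy 56.7 23.7
164 357 tray xy 56.7 -24.9
164 408 tray xy 56.7 -56.2
164 483 tray xy 56.7 -102.3
164 485 tray xy 56.7 -103.6
164 486 tray xy 56.7 -104.2
164 487 tray xy 56.7 -104.8
164 489 tray xy 56.7 -106.0
164 514 tray xy 56.8 -121.4
172 125 tray xy 51.9 118.4
172 137 tray xy 51.9 111.0
172 230 tray xy 51.9 53.5
172 279 tray xy 51.9 23.2
172 357 tray xy 51.9 -25.0
172 408 tray xy 51.9 -56.6
172 482 tray xy 51.9 -102.4
172 485 tray xy 51.9 -104.2
172 488 tray xy 51.9 -106.1
172 513 tray xy 51.9 -121.6
tcp tray xy -0.004647922468798879 -0.00025095100142945873
```

View pics/w7.png

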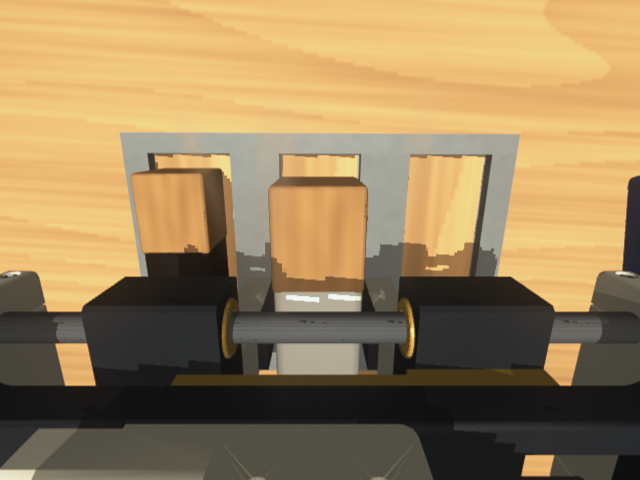

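The white bar is at col 318 over the middle pocket (279 to 360), within about 1 mm, and the black bar sits flat in the left pocket. Lowering it.

Call:
move_arm --pt "0.5 -1 -12 0 0 0" --pt "0 0 -12 0 0 0" --pt "0 0 -12 0 0 0" --pt "0 0 -8 0 0 0" --pt "0 0 -3 0 0 0"

```text
t: 15.8
eef_pos: [0.5445, 0.2703, 0.203]
ee_rot: [3.141, 0.001, 0.059]
force: [-0.4, 0.1, -2.4]
width: 0.0377
```

Call:
move_arm --pt "0 0 -1 0 0 0" --pt "0 0 -1 0 0 0" --pt "0 0 -1 0 0 0" --pt "0 0 -0.5 0 0 0" --pt "0 0 0 0 0 0"

```text
t: 16.22
eef_pos: [0.5447, 0.2715, 0.2004]
ee_rot: [-3.141, -0.0, 0.06]
force: [0.0, 0.5, -2.7]
width: 0.0377
```

Call:
move_arm --pt "0 0 0 0 0 0" --pt "0 0 0 0 0 0" --pt "0 0 0 0 0 0" --pt "0 0 0 0 0 0" --pt "0 0 0 0 0 0"

```text
t: 16.63
eef_pos: [0.5447, 0.2714, 0.2]
ee_rot: [-3.142, -0.0, 0.06]
force: [0.0, -0.3, -1.3]
width: 0.0381
```

Call:
move_arm --pt "0 0 -0.5 0 0 0" --pt "0 0 -0.5 0 0 0" --pt "0 0 -0.5 0 0 0" --pt "0 0 0 0 0 0" --pt "0 0 0 0 0 0"

```text
t: 17.05
eef_pos: [0.5447, 0.2714, 0.1988]
ee_rot: [-3.142, -0.0, 0.06]
force: [-1.0, 0.2, 2.9]
width: 0.0379
```

Call:
move_arm --pt "0 0 0 0 0 0" --pt "0 0 0 0 0 0" --pt "0 0 0 0 0 0" --pt "0 0 0 0 0 0" --pt "0 0 0 0 0 0" --claw 90

```text
t: 17.47
eef_pos: [0.5448, 0.2713, 0.1985]
ee_rot: [-3.142, -0.0, 0.06]
force: [0.6, 0.4, -0.7]
width: 0.0559
```

Call:
move_arm --pt "0 0 20 0 0 0" --pt "0 0 20 0 0 0" --pt "0 0 20 0 0 0" --pt "-4 -10 30 0 0 0" --pt "-4 -30 30 0 0 0"

```text
t: 17.88
eef_pos: [0.537, 0.2338, 0.3184]
ee_rot: [3.141, -0.0, 0.062]
force: [1.9, 0.1, 0.6]
width: 0.057
```

Call:
move_arm --pt "-10 -38 1 0 0 -1" --pt "-10 -38 1 0 0 -1" --pt "-10 -38 1 0 0 -1" --pt "-10 -38 1 0 0 -1" --pt "-10 -38 1 0 0 -1" --claw 0

```text
t: 18.3
eef_pos: [0.4858, 0.0404, 0.3231]
ee_rot: [-3.141, -0.001, -0.028]
force: [1.1, -1.0, -0.3]
width: 0.0837
```

Call:
move_arm --pt "-10 -38 1 0 0 -1" --pt "-10 -38 1 0 0 0" --pt "-10 -38 1 0 0 0" --pt "-10 -38 1 0 0 0" --pt "-10 -38 1 0 0 0"

```text
t: 18.72
eef_pos: [0.4358, -0.1496, 0.3283]
ee_rot: [-3.141, -0.001, -0.044]
force: [0.4, 0.7, -0.3]
width: 0.0877
```

Call:
move_arm --pt "-12 -38 0 0 0 0" --pt "-12 -38 0 0 0 0" --pt "-12 -38 0 0 0 0" --pt "-9 -35 0 0 0 0" --pt "-5 -17 0 0 0 0"

```text
t: 19.13
eef_pos: [0.3856, -0.3169, 0.328]
ee_rot: [3.141, -0.0, -0.047]
force: [0.0, 0.3, -0.4]
width: 0.0879
```

Call:
move_arm --pt "0 0 0 0 0 0" --pt "0 0 0 0 0 0" --pt "0 0 0 0 0 0" --pt "0 0 0 0 0 0" --pt "0 0 0 0 0 0"

```text
t: 19.55
eef_pos: [0.3871, -0.3132, 0.328]
ee_rot: [3.142, -0.0, -0.043]
force: [-0.4, -1.0, 0.3]
width: 0.0875
```

```bash
python3 - <<'E'
from h import *
st();f=save("wrist","w8");bars(["red_bar"])
t=save("top","top8")
hsv=cv2.cvtColor(f,cv2.COLOR_RGB2HSV);m=((hsv[...,1]>150)&((hsv[...,0]<6)|(hsv[...,0]>174)));m[270:]=0
ys,xs=np.nonzero(m);print("red px",len(xs),xs.min(),xs.max(),ys.min(),ys.max())
for r in(ys.min()+8,ys.max()-15):
    c=np.nonzero(m[r])[0];print(r,c.min(),c.max(),at("wrist",(c.min(),r),.04).round(4),at("wrist",(c.max(),r),.04).round(4))
E
```

```text
19.55 [ 0.3871 -0.3132  0.328 ] [ 3.1416e+00 -3.0000e-04 -4.3500e-02]
red_bar 0.86 [323. 145.] 299 351 73 221 [array([ 454.8, -320.9]), array([ 38., 109.]), np.float64(86.6)]
  pt 0.97 [323.9 149. ] [ 0.4559 -0.3216  0.    ]
red px 3886 300 348 137 221
145 301 347 [ 0.4603 -0.3037  0.04  ] [ 0.4588 -0.3386  0.04  ]
206 300 345 [ 0.4137 -0.3002  0.04  ] [ 0.4121 -0.336   0.04  ]
```

Call:
move_arm --pt "13 -2 -15 0 0 -1" --pt "13 -2 -15 0 0 0" --pt "13 -2 -15 0 0 0" --pt "13 -1 -15 0 0 0" --pt "12 -1 -15 0 0 0"

```text
t: 20.17
eef_pos: [0.4517, -0.3218, 0.2522]
ee_rot: [3.141, -0.0, -0.062]
force: [-0.2, -0.3, 1.1]
width: 0.0873
```

Call:
move_arm --pt "0 0 -16 0 0 0" --pt "0 0 -16 0 0 0" --pt "0 0 -16 0 0 0" --pt "0 0 -8 0 0 0" --pt "0 0 -6 0 0 0"

```text
t: 20.58
eef_pos: [0.4507, -0.3217, 0.1898]
ee_rot: [-3.141, 0.001, -0.062]
force: [0.0, -0.0, -0.1]
width: 0.0875
```

Call:
move_arm --pt "0 0 0 0 0 0" --pt "0 0 0 0 0 0" --pt "0 0 0 0 0 0" --pt "0 0 0 0 0 0" --pt "0 0 0 0 0 0" --claw 255

```text
t: 21.0
eef_pos: [0.451, -0.3221, 0.1916]
ee_rot: [3.141, -0.001, -0.062]
force: [0.6, -0.1, 0.4]
width: 0.0599
```

Call:
move_arm --pt "0 0 0 0 0 0" --pt "0 0 0 0 0 0" --pt "0 0 0 0 0 0" --pt "0 0 0 0 0 0" --pt "0 0 0 0 0 0"

```text
t: 21.42
eef_pos: [0.4508, -0.3219, 0.191]
ee_rot: [-3.142, -0.0, -0.062]
force: [0.3, 2.9, 3.2]
width: 0.038
```

Call:
move_arm --pt "0 0 10 0 0 0" --pt "0 0 20 0 0 0" --pt "0 0 30 0 0 0" --pt "0 0 30 0 0 0" --pt "2 13 10 0 0 0"

```text
t: 21.83
eef_pos: [0.4535, -0.3105, 0.2952]
ee_rot: [3.139, -0.004, -0.063]
force: [1.7, -0.9, -3.0]
width: 0.0382
```

Call:
move_arm --pt "7 32 0 0 0 1" --pt "7 39 0 0 0 1" --pt "7 39 0 0 0 1" --pt "7 39 0 0 0 1" --pt "7 39 0 0 0 1"

```text
t: 22.25
eef_pos: [0.4872, -0.1194, 0.2911]
ee_rot: [-3.141, 0.0, 0.025]
force: [1.2, -0.5, -3.5]
width: 0.0381
```

Call:
move_arm --pt "8 39 0 0 0 1" --pt "8 39 0 0 0 1" --pt "8 39 0 0 0 0" --pt "8 39 0 0 0 0" --pt "8 39 0 0 0 0"

```text
t: 22.67
eef_pos: [0.5273, 0.0758, 0.2911]
ee_rot: [3.142, 0.001, 0.06]
force: [0.7, -0.5, -4.2]
width: 0.0377
```

Call:
move_arm --pt "8 39 0 0 0 0" --pt "8 39 0 0 0 0" --pt "5 28 -20 0 0 0" --pt "0 11 -20 0 0 0" --pt "0 0 0 0 0 0"

```text
t: 23.08
eef_pos: [0.5475, 0.1929, 0.247]
ee_rot: [3.139, 0.005, 0.061]
force: [-1.0, -2.5, -4.3]
width: 0.0379
```

Call:
move_arm --pt "0 0 0 0 0 0" --pt "0 0 0 0 0 0" --pt "0 0 0 0 0 0" --pt "0 0 0 0 0 0" --pt "0 0 0 0 0 0"

```text
t: 23.5
eef_pos: [0.549, 0.1903, 0.2518]
ee_rot: [-3.141, -0.001, 0.059]
force: [-0.1, -0.3, -3.8]
width: 0.0379
```

```bash
python3 chk.py w9 155 172
```

```text
23.5 [0.549  0.1903 0.2518] [-3.1408e+00 -1.2000e-03  5.8900e-02] [ 0.004  0.002 -0.004  0.001  0.002 -0.   ] 0.037919441278627924 [-0.1 -0.3 -3.8]
155 46 tray xy 63.0 85.3
155 48 tray xy 63.0 84.1
155 49 tray xy 63.0 83.5
155 51 tray xy 63.0 82.2
155 53 tray xy 63.0 81.0
155 57 tray xy 63.0 78.5
155 381 tray xy 62.9 -121.2
155 633 tray xy 62.7 -276.2
172 7 tray xy 52.7 112.0
172 100 tray xy 52.7 53.8
172 140 tray xy 52.7 28.8
172 229 tray xy 52.6 -26.8
172 277 tray xy 52.6 -56.8
172 354 tray xy 52.6 -104.8
172 380 tray xy 52.6 -121.1
172 538 tray xy 52.5 -219.6
172 545 tray xy 52.5 -224.0
172 547 tray xy 52.5 -225.2
172 561 tray xy 52.5 -233.9
172 562 tray xy 52.5 -234.6
172 563 tray xy 52.5 -235.2
tcp tray xy -0.004372609134864711 -0.082055145698377
```

View pics/w9.png

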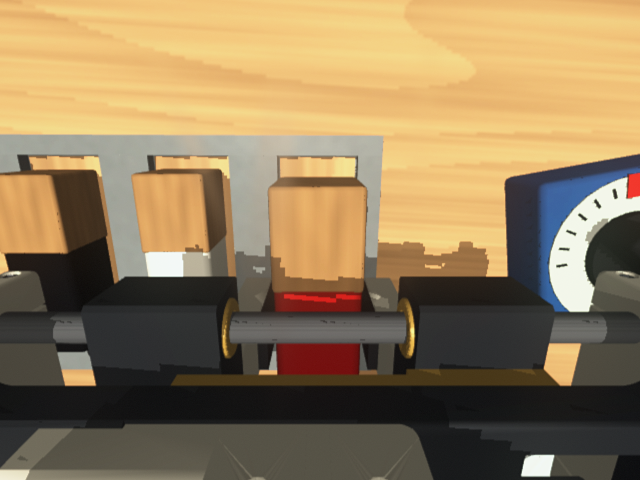

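Red at col 318 is centred on the three-dot pocket (277 to 357), and black and white lie in theirs. Lowering it.

Call:
move_arm --pt "0 1 -12 0 0 0" --pt "0 0 -12 0 0 0" --pt "0 0 -12 0 0 0" --pt "0 0 -8 0 0 0" --pt "0 0 -4 0 0 0"

```text
t: 23.97
eef_pos: [0.5486, 0.1916, 0.202]
ee_rot: [3.141, 0.001, 0.059]
force: [0.2, -0.6, -3.6]
width: 0.0374
```

Call:
move_arm --pt "0 0 -1 0 0 0" --pt "0 0 -1 0 0 0" --pt "0 0 -1 0 0 0" --pt "0 0 -0.5 0 0 0" --pt "0 0 0 0 0 0"

```text
t: 24.38
eef_pos: [0.5489, 0.1921, 0.1997]
ee_rot: [-3.141, -0.001, 0.06]
force: [0.5, -0.4, -3.9]
width: 0.0378
```

Call:
move_arm --pt "0 0 0 0 0 0" --pt "0 0 0 0 0 0" --pt "0 0 0 0 0 0" --pt "0 0 0 0 0 0" --pt "0 0 0 0 0 0"

```text
t: 24.8
eef_pos: [0.5488, 0.192, 0.1994]
ee_rot: [-3.142, -0.0, 0.06]
force: [-1.6, -0.6, -4.4]
width: 0.038
```

Call:
move_arm --pt "0 0 -0.5 0 0 0" --pt "0 0 -0.5 0 0 0" --pt "0 0 -0.5 0 0 0" --pt "0 0 0 0 0 0" --pt "0 0 0 0 0 0"

```text
t: 25.22
eef_pos: [0.5488, 0.192, 0.199]
ee_rot: [-3.141, -0.001, 0.06]
force: [-4.5, -0.4, 8.7]
width: 0.0377
```

Call:
move_arm --pt "0 0 0 0 0 0" --pt "0 0 0 0 0 0" --pt "0 0 0 0 0 0" --pt "0 0 0 0 0 0" --pt "0 0 0 0 0 0"

```text
t: 25.63
eef_pos: [0.5487, 0.192, 0.199]
ee_rot: [-3.141, -0.001, 0.06]
force: [-4.6, -1.2, 8.1]
width: 0.0378
```

Call:
move_arm --pt "0 0 0 0 0 0" --pt "0 0 0 0 0 0" --pt "0 0 0 0 0 0" --pt "0 0 0 0 0 0" --pt "0 0 0 0 0 0" --claw 90

```text
t: 26.05
eef_pos: [0.5489, 0.192, 0.1978]
ee_rot: [3.142, -0.0, 0.06]
force: [-1.1, -1.3, 0.9]
width: 0.0561
```

Call:
move_arm --pt "0 0 20 0 0 0" --pt "0 0 20 0 0 0" --pt "0 0 25 0 0 0" --pt "-4 -10 25 0 0 0" --pt "-10 -37 25 0 0 0"

```text
t: 26.47
eef_pos: [0.5369, 0.1506, 0.3119]
ee_rot: [-3.141, -0.002, 0.063]
force: [2.3, -0.6, 0.8]
width: 0.0564
```

Call:
move_arm --pt "-10 -38 5 0 0 0" --pt "-10 -38 5 0 0 0" --pt "-10 -38 5 0 0 0" --pt "-10 -26 0 0 0 0" --pt "0 0 0 0 0 0"

```text
t: 26.88
eef_pos: [0.4934, 0.0047, 0.3259]
ee_rot: [-3.141, 0.001, 0.057]
force: [-0.5, 0.1, -0.8]
width: 0.0568
```

Call:
move_arm --pt "0 0 0 0 0 0" --pt "0 0 0 0 0 0" --pt "0 0 0 0 0 0" --pt "0 0 0 0 0 0" --pt "0 0 0 0 0 0"

```text
t: 27.3
eef_pos: [0.496, 0.0091, 0.3253]
ee_rot: [3.141, 0.0, 0.061]
force: [-0.2, 0.8, -1.4]
width: 0.0567
```

```bash
python3 - <<'E'
from h import *
s=st();print(s["t"],s["eef_pos"].round(4),s["ee_rot"].round(4),s["force"])
f=save("wrist","w10");g={}
for t,z in[("dial_grip",.064),("dial_pointer",.076),("dial_mark",.044)]:
    for m in arm.spot_point(t,"wrist")[:2]:
        w=at("wrist",m["xy"],z);g.setdefault(t,w);print(t,round(m["score"],2),np.round(m["xy"],1),w.round(4))
for a in("dial_pointer","dial_mark"):
    d=g[a]-g["dial_grip"];print(a,np.degrees(np.arctan2(d[1],d[0])),np.hypot(*d[:2]))
E
```

```text
27.3 [0.496  0.0091 0.3253] [3.1414e+00 4.0000e-04 6.1000e-02] [-0.15101226  0.78178531 -1.36527901]
dial_grip 0.73 [324.  140.3] [0.5718 0.0094 0.064 ]
dial_pointer 0.73 [281.2 110.7] [0.5881 0.0378 0.076 ]
dial_mark 0.74 [312.1  80.7] [0.6117 0.0201 0.044 ]
dial_pointer 60.28832711077744 0.03269510368300261
dial_mark 14.961671971367577 0.041264510819556295
```

View pics/w10.png

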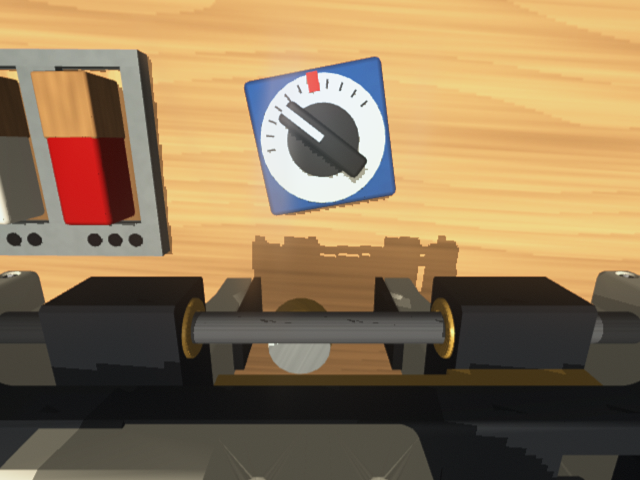

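The dial shows at (323,138), with its pointer to the upper left at about 60° in world yaw. The red mark at (313,82) is at about 15°, so it needs about 45° clockwise. The pointer and mark radii come out at 33 and 41 mm, as they should. The skirt is broad, so I'll grip with the tips above it.

Call:
move_arm --pt "15 0 -6 0 0 7.1" --pt "15 0 -6 0 0 7.1" --pt "15 0 -6 0 0 7.1" --pt "15 0 -6 0 0 7.1" --pt "16 0 -6 0 0 7.1"

```text
t: 27.92
eef_pos: [0.5723, 0.0084, 0.2952]
ee_rot: [-3.142, 0.0, 0.686]
force: [-0.2, 0.1, -0.4]
width: 0.0568
```

Call:
move_arm --pt "0 0 -7 0 0 7.1" --pt "0 0 -7 0 0 7.1" --pt "0 0 -6 0 0 7.1" --pt "0 0 0 0 0 0" --pt "0 0 0 0 0 0"

```text
t: 28.33
eef_pos: [0.5717, 0.0084, 0.2753]
ee_rot: [-3.141, 0.001, 1.047]
force: [0.6, 0.4, 0.9]
width: 0.0568
```

```bash
python3 - <<'E'
from h import *
s=st();print(s["t"],s["eef_pos"].round(4),s["ee_rot"].round(4),s["q"].round(2))
save("scene","sc11");
for t,z in[("dial_grip",.064),("dial_pointer",.076),("dial_mark",.044)]:
    for m in arm.spot_point(t,"scene")[:1]:print(t,round(m["score"],2),at("scene",m["xy"],z).round(4))
E
```

```text
28.3333 [0.5717 0.0084 0.2753] [-3.1411e+00  7.0000e-04  1.0475e+00] [ 0.36  0.31 -0.39  0.   -0.88  2.26]
dial_grip 0.9 [0.5726 0.0093 0.064 ]
dial_pointer 0.67 [0.5883 0.0359 0.076 ]
dial_mark 0.9 [0.6213 0.0057 0.044 ]
```

Call:
move_arm --pt "0 1 -12 0 0 0" --pt "0 0 -12 0 0 0" --pt "0 0 -10 0 0 0" --pt "0 0 -6 0 0 0" --pt "0 0 -2 0 0 0"

```text
t: 28.95
eef_pos: [0.5714, 0.0093, 0.2326]
ee_rot: [-3.141, 0.001, 1.05]
force: [0.2, 0.0, -0.2]
width: 0.0566
```

Call:
move_arm --pt "0 0 0 0 0 0" --pt "0 0 0 0 0 0" --pt "0 0 0 0 0 0" --pt "0 0 0 0 0 0" --pt "0 0 0 0 0 0" --claw 255 --squeeze 12

```text
t: 29.37
eef_pos: [0.5718, 0.0094, 0.234]
ee_rot: [3.141, -0.001, 1.051]
force: [0.3, 0.3, -0.5]
width: 0.0289
```

Call:
move_arm --pt "0 0 0 0 0 0" --pt "0 0 0 0 0 0" --pt "0 0 0 0 0 0" --pt "0 0 0 0 0 0" --pt "0 0 0 0 0 0"

```text
t: 29.78
eef_pos: [0.5714, 0.0093, 0.2338]
ee_rot: [-3.141, 0.0, 1.051]
force: [-4.2, 0.6, 5.3]
width: 0.0159
```

Call:
move_arm --pt "0 0 0 0 0 -5" --pt "0 0 0 0 0 -5" --pt "0 0 0 0 0 -5" --pt "0 0 0 0 0 -5" --pt "0 0 0 0 0 -5"

```text
t: 30.2
eef_pos: [0.5712, 0.0095, 0.2337]
ee_rot: [-3.141, 0.001, 0.611]
force: [-6.5, 3.8, 6.2]
width: 0.0161
```

Call:
move_arm --pt "0 0 0 0 0 -5" --pt "0 0 0 0 0 -5" --pt "0 0 0 0 0 -5" --pt "0 0 0 0 0 -5" --pt "0 0 0 0 0 0"

```text
t: 30.62
eef_pos: [0.5711, 0.0096, 0.2337]
ee_rot: [-3.141, 0.001, 0.26]
force: [-6.6, 4.0, 6.3]
width: 0.0158
```

Call:
move_arm --pt "0 0 0 0 0 0" --pt "0 0 0 0 0 0" --pt "0 0 0 0 0 0" --pt "0 0 0 0 0 0" --pt "0 0 0 0 0 0"

```text
t: 31.03
eef_pos: [0.5711, 0.0097, 0.2338]
ee_rot: [-3.141, 0.001, 0.266]
force: [-5.8, 4.0, 7.3]
width: 0.0157
```

```bash
python3 - <<'E'
from h import *
s=st();print(s["t"],s["eef_pos"].round(4),s["ee_rot"].round(4),s["force"],s["width"])
save("wrist","w12")
for t,z in[("dial_pointer",.076),("dial_mark",.044)]:
    for m in arm.spot_point(t,"wrist")[:1]:print(t,round(m["score"],2),m["xy"],at("wrist",m["xy"],z).round(4))
E
```

```text
31.0333 [0.5711 0.0097 0.2338] [-3.1409e+00  8.0000e-04  2.6570e-01] [-5.80204199  4.04491974  7.28061209] 0.01572045881672487
dial_pointer 0.85 [315.3, 247.3] [0.6012 0.019  0.076 ]
dial_mark 0.94 [317.2, 212.1] [0.6099 0.0206 0.044 ]
```

From above the grip, the mark sits at col 317.2 and the tool plane at 317.6, so they line up. I'll release, rise and do the final check.

Call:
move_arm --pt "0 0 0 0 0 0" --pt "0 0 0 0 0 0" --pt "0 0 0 0 0 0" --pt "0 0 0 0 0 0" --pt "0 0 0 0 0 0" --claw 90

```text
t: 31.6
eef_pos: [0.5718, 0.0092, 0.2335]
ee_rot: [3.141, -0.0, 0.266]
force: [0.6, -0.2, -0.7]
width: 0.0439
```

Call:
move_arm --pt "0 0 15 0 0 0" --pt "0 0 20 0 0 0" --pt "0 0 20 0 0 0" --pt "-20 10 25 0 0 0" --pt "-30 20 25 0 0 0"

```text
t: 32.02
eef_pos: [0.5241, 0.0377, 0.3377]
ee_rot: [3.141, 0.001, 0.264]
force: [0.2, 1.1, 0.3]
width: 0.0567
```

Call:
move_arm --pt "-30 20 10 0 0 0" --pt "0 20 0 0 0 0" --pt "0 10 0 0 0 0" --pt "0 0 0 0 0 0" --pt "0 0 0 0 0 0"

```text
t: 32.43
eef_pos: [0.4934, 0.0886, 0.347]
ee_rot: [3.141, 0.0, 0.267]
force: [0.5, 0.5, -0.2]
width: 0.0569
```

Call:
move_arm --pt "0 0 0 0 0 0" --pt "0 0 0 0 0 0" --pt "0 0 0 0 0 0" --pt "0 0 0 0 0 0" --pt "0 0 0 0 0 0"

```text
t: 32.85
eef_pos: [0.4933, 0.0879, 0.3471]
ee_rot: [3.141, 0.001, 0.265]
force: [-0.7, 0.1, -0.4]
width: 0.0566
```

```bash
python3 - <<'E'
from h import *
s=st();print(s["t"],s["eef_pos"].round(4),s["ee_rot"].round(4),s["force"])
save("wrist","w13");g={}
for t,z in[("dial_grip",.064),("dial_pointer",.076),("dial_mark",.044),("black_bar",.008),("white_bar",.008),("red_bar",.008)]:
    for m in arm.spot_point(t,"wrist")[:1]:
        w=at("wrist",m["xy"],z);g[t]=w;print(t,round(m["score"],2),np.round(m["xy"],1),w.round(4))
for a in("dial_pointer","dial_mark"):
    if a in g: d=g[a]-g["dial_grip"];print(a,np.degrees(np.arctan2(d[1],d[0])),np.hypot(*d[:2]))
E
```

```text
32.85 [0.4933 0.0879 0.3471] [3.1414e+00 6.0000e-04 2.6500e-01] [-0.72272913  0.13006053 -0.38329912]
dial_grip 0.77 [443.  169.7] [0.5707 0.0103 0.064 ]
dial_pointer 0.86 [453.7 122.4] [0.6029 0.0191 0.076 ]
dial_mark 0.9 [440.1 112. ] [0.6121 0.021  0.044 ]
black_bar 0.63 [38.3 91.8] [0.5426 0.3522 0.008 ]
white_bar 0.66 [132.7 111.2] [0.5481 0.2713 0.008 ]
red_bar 0.9 [223.2 131.6] [0.5521 0.1912 0.008 ]
dial_pointer 15.374000989106566 0.033335707689313085
dial_mark 14.481504612536009 0.042766136678648196
```

View pics/w13.png

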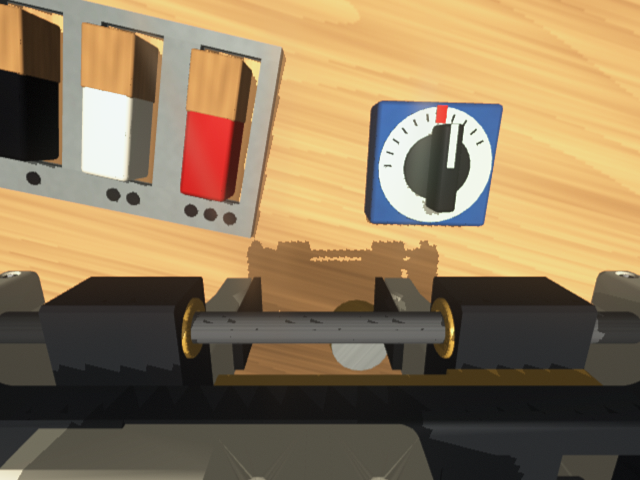

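The picture shows black, white and red lying in the one-, two- and three-dot pockets. The pointer at (454,122) is in line with the mark at (440,112): 15.4° against 14.5°, allowing for parallax. Handing in.

```bash
python3 -c "
from station import arm
print(arm.job_done())"
```

```text
the job is handed in; nothing more can be done
None
```

The polishing station is set up and the job was handed in at about 33 s of the 72 s allowed; no verdict was reported.

- **Bars:** I laid the black, white and red bars in the one-, two- and three-dot pockets, in that order. Each was lowered until the wrist force showed contact before I let go. In the last wrist picture all three lie in their pockets, and the network's positions for them are within about 2 mm of my measured pocket centres.
- **Dial:** I turned it about 45° clockwise. After release the pointer reads 15.4° and the red mark 14.5° in world yaw, a difference of about 0.02 rad against the 0.12 rad allowed.
- **Robot:** At the end the gripper is open and clear of everything, with force near zero.

Some measurements disagreed along the way:
- **Tray:** The wrist estimates of its y position differed by 2–5 mm between views, so I corrected each placing from a close look.
- **Red mark:** One reading from the scene camera put it 49 mm from the dial's axis instead of 40 mm. I ignored it in favour of the wrist views.

I made no separate final check that the blue bar, tin, bench block and hammer had not moved. Every carry went above them.

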